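# Fit a hose reducer to the bench dust port and hold its self-closing blast gate half open

### The arm

A 7-joint arm with a two-finger parallel gripper is mounted at the origin on the work surface. World frame = base frame: x ahead of the robot, y to its left, z up, the work surface at z = 0. Lengths are in m, angles in degrees, forces in N, time in s.
With the tool pointing down it reaches from about 0.425 to 0.875 m from the base axis. Payload 4.7 kg.
Tool frame: the origin (TCP) lies at the very end of the fingers, on their centre line; the grasp point (between the pads) lies 19 mm behind it; z points along the fingers, y is the line along which they close (so a half turn about z gives the same grasp; the last joint's range is limited). The gripper opens to 87 mm and grips with 3 to 60 N. Pads are 19 mm wide; open, the fingers measure 117 mm over their backs; the gripper's body (75 mm by 190 mm) begins 51 mm behind the grasp point.
Start: joints at [-73.39, 18.392, -4.016, 83.108, 1.295, 78.541, -3.26], TCP at [0.177, 0.625, 0.223] pointing down, gripper open.
Joint ranges: [-163.93, 163.93], [-17.29, 119.83], [-79.2, 71.16], [3.27, 140.29], [-89.18, 269.18], [5.43, 117.66], [-154.24, 154.24]. Speed limits (degrees/s): [147.25, 147.25, 180, 180, 180, 180, 180].

### API

Orientations are given as [roll, pitch, yaw] about the fixed x, y, z axes, in that order (R = Rz(yaw) Ry(pitch) Rx(roll)).
In Python, from cell import get_obs, read_camera, sign_off, silhouettes gives the robot as it stands.
- The arm moves only by the tool play_rows, never from a script. Its argument "steps" is a list that holds one entry, the list of rows, each a list of 7 numbers: the shift along the tool's x, y, z in m, then the turn, a rotation vector about the tool's x, y, z in rad, then the finger opening in m, from 0 to 0.087. A call has 1 to 12 rows; each row shifts and turns the commanded pose from where the row before left it, along the tool's axes as they then stand; what a row does not reach is not made up. A row lasts 1/10 s, in which the tool goes at most 50 mm and 8.59 degrees, less where a joint would pass 70% of its speed; a pose out of reach is approached as far as the arm can. A call is refused whole if a number of a shift passes 0.05 or a number of a turn 0.15, either way. A call with a gripper value outside its range is refused whole. The fingers move at their own pace and stop on an object; "force" is the grip in N (left out, the last holds). Time passes only in rows, so rows that do not move let the fingers close. It gives the time, the measured TCP pose, the force, the opening and the grip force at its end, in the units of the state.
- get_obs(): the state, without advancing time (a new reading comes with each control period).
- read_camera(name): name is "scene" or "top" or "wrist"; returns a dict with "frame" (384x512x3 uint8, red, green, blue), "intrinsics" (3x3 intrinsics, pixels), "k1" (the pictures are not rectified: a ray, as slopes to the right and down, at radius r is drawn at 1 + k1 r^2 times it, then the intrinsics apply), "view" (4x4, takes a point from world to camera coordinates). Camera axes: x right, y up, looking along -z (the intrinsics and any distortion apply to the point x, -y, -z); pixel columns grow to the right and rows downward; lengths in m; the calibration is good to about 2 mm. A picture is of the moment at which its call begins. There is no depth.
- sign_off(): hands the job in; it is judged then, once.
Trained networks look in the newest picture that a camera, given by its name, has taken for a name from the list of things; names that differ only in an ending like _2 or _b are one class to them, and where a whole thing is asked for, a point or a joint stands for the part that bears it (a point fixed in the world has none). Each returns a list of dicts, best first, with "p" (0 to 1); they miss things now and then, are a little off and sometimes report something else, mostly with a low value. They report only what shows in the picture. A call takes as long as a camera call. They do not tell look-alikes from the thing itself.
- silhouettes(camera, name): "pixels" (384x512 bool, what is visible of it) and "extent" ([left, top, right, bottom] in pixels, round what is visible of it).
The state is a dict: "time_s": time; "qpos": joint angles; "joint_velocities": joint speeds; "effort": joint torques, N m; "tool_pos": TCP position; "tool_rot": TCP orientation; "force": force on the tool from outside, world axes, zero at the start; "wrist_torque": the same for the moment, N m; "grip_width": finger opening in m; "grasp_force": force on a finger pad.
Only numpy, scipy, OpenCV 4.12 (cv2) and the standard library are available. Lean on these libraries where they do the work, as an engineer would, in place of code of your own. Each camera call takes 0.05 s, during which the arm holds its last target. There are 200 camera calls.

### The job

Set up the bench dust port for a small tool hose: take the orange stepped reducer out of the crate of duct fittings and, with the blast gate still shut, put it wide end down into the port's socket, fully home and upright, without dropping it. Then draw the port's self-closing gate out by its black grip to half open, never as far as three quarters (that would rob the other tools of suction), and finish while still holding it steady there against its spring. Leave the other fittings in the crate and everything else on the bench where it is.

Things in the scene. Friction and masses are not known exactly. Their poses are not given: they have to be found in the camera images.
- dust_port: Bench dust port, fixed: a grey duct rises from a dark flange to an aluminium blast gate (110 x 116 mm in plan, 74 to 95 mm above the bench; blue spring tubes along both sides, 68 mm off centre) with an open round socket on top (outside 68, bore 60 mm, rim at 127 mm). Origin: on the bench, on the socket's axis; z up; -x is the way the gate draws out (towards the robot).
- socket_seat (a point): Centre of the ledge at the bottom of the socket, 95 mm above the bench, on which the reducer's wide end seats (axes as the port's). The ledge surrounds a 50 mm hole through which the gate's blade can be seen.
- socket_mouth (a point): Centre of the socket's rim, 32 mm above the seat, 127 mm above the bench.
- gate_blade (a joint): How far the steel gate blade is drawn out along the port's -x, in m: 0 shut (at the start), 0.060 fully open, 0.030 half. A spring pulls it shut: 3 N when shut, rising 1.5 N per 10 mm (7.5 N at half, 12 N at full), with 0.6 N friction; let go, it shuts. A 4 mm red line across the blade has just come wholly out of the gate's edge at half.
- grip_mid (a point): Middle of the gate's pull, 118 mm above the bench, 112 mm from the socket's axis when shut; moves with the blade, axes as the port's. The pull is an upright black plate, 12 mm thick along the draw, 46 mm wide, 91 to 140 mm above the bench, on a dark crossbar (10 x 152 mm, 81 to 91 mm above the bench) tied to the spring tubes by thin rods; shut, 51 mm are free between plate and gate edge.
- reducer: The orange plastic stepped reducer, an upright round tube standing on its wide end in the crate: diameter 56 mm up to 35 mm height (bottom edge chamfered 2 x 4 mm), 48 mm up to 60 mm, 38 mm up to its top at 100 mm, with a black-lined bore of 29 mm. About 80 to 150 g. Origin: centre of its lower (wide) end; z along its axis, up. It enters the socket with 2 mm to spare all round.
- crate: Plywood crate of duct fittings, 184 x 254 x 60 mm, walls and floor 6 mm, open on top, fixed to the bench. Origin: centre of its underside; y is its long side. The fittings stand in two rows of three about 80 mm apart, in any order.
- coupler: Grey plastic pipe coupler, ring 60 mm across and 45 mm high, in the crate: leave it there. Origin: centre of its underside.
- end_cap: Black round end cap, 62 mm across, 28 mm high, in the crate: leave it there. Origin: centre of its underside.
- hose_clamp: Steel band clamp, 62 mm across, 12 mm high, in the crate: leave it there. Origin: near the centre of its underside.
- elbow: Black 90 degree pipe elbow with grey ends lying flat, about 62 x 62 mm, 40 mm high, in the crate: leave it there. Origin: centre of its underside.
- bung: Beech bung, 54 mm across, 30 mm high, in the crate: leave it there. Origin: centre of its underside.
- brush_washer: Steel brush-washer can with a black lid, 84 mm across, 120 mm high, beyond the port and crate: leave it alone. Origin: centre of its underside.
- paint_jar: White paint jar, 60 mm across, 60 mm high, beyond the port and crate: leave it alone. Origin: centre of its underside.
- sanding_block: Cork sanding block with a red abrasive sole, 65 x 110 x 36 mm, on the bench close in front of the robot: leave it alone. Origin: centre of its underside.
Not all that is in view belongs to the job. There is more than one size of the reducer; the job needs the largest.

How it is judged (in metres and radians):
On the way, in this order (a step that is already met when the one before it is completed fails the run):
1. the reducer stands fully home in the socket, let go (z of reducer in the frame of socket_seat between -0.004 and 0.004 m and horizontal distance between reducer and socket_seat below 0.005 m and angle between reducer's own z axis and vertical below 0.07 rad and contact force between the fingers and reducer below 0.1 N), for 0.2 s.
2. the gate is held at half open by its grip (value of joint gate_blade between 0.024 and 0.036 m and contact force between the fingers and gate_blade above 4 N), for 0.3 s.
At the end, for the whole second after the job is handed in: The fingers hold the gate by its grip (over 4 N), blade at rest at half travel (30 mm, within 6 mm); the reducer stands let go in the socket, within 4 mm of the seat, 5 mm of the axis and 0.07 rad of upright; the other five fittings are in the crate (all of step 1 and all of step 2 and velocity of joint gate_blade between -0.01 and 0.01 m/s and linear speed of reducer below 0.02 m/s and x of coupler in the frame of crate between -0.09 and 0.09 m and y of coupler in the frame of crate between -0.125 and 0.125 m and height (world z) of each of coupler, end_cap, hose_clamp, elbow, bung below 0.06 m and x of end_cap in the frame of crate between -0.09 and 0.09 m and y of end_cap in the frame of crate between -0.125 and 0.125 m and x of hose_clamp in the frame of crate between -0.09 and 0.09 m and y of hose_clamp in the frame of crate between -0.125 and 0.125 m and x of elbow in the frame of crate between -0.09 and 0.09 m and y of elbow in the frame of crate between -0.125 and 0.125 m and x of bung in the frame of crate between -0.09 and 0.09 m and y of bung in the frame of crate between -0.125 and 0.125 m); the arm keeps its last pose, push and grip.
It fails at once if the gate is drawn out past three quarters of its travel (45 mm) (value of joint gate_blade above 0.045 m).
It fails at once if the gate is opened (10 mm) before the reducer is in the socket (value of joint gate_blade above 0.01 m and distance between reducer and socket_seat above 0.02 m).
It fails at once if the reducer is dropped (falls freely faster than 0.5 m/s) (linear speed of reducer above 0.5 m/s and contact force between the fingers and reducer below 0.01 N).
It fails at once if a thing standing on the bench (brush washer, paint jar, sanding block) is moved by 30 mm (distance of any of brush_washer, paint_jar, sanding_block from where it was at the start of the episode above 0.03 m).
It also fails if it takes over 58 s, if anything falls off the work surface, if the arm or the gripper's body presses on something with over 40 N, if the wrist force passes 120 N, or if a joint passes its speed limit or range.

## Working session

There is one attempt and no reset: what is moved stays moved. The work goes in short steps, Python scripts to look and compute and a tool call to move; the robot and the scene stay as the last step left them, time stands still between calls to the robot, and variables do not carry over. Pictures are saved under pics/ and viewed, at most 10 in all, crops included, and the job is handed in when it is done.

Besides the shell and the picture viewer there is one more tool, called after ">>>" as name([rows], argument=value, ...), one row to a line, values as JSON. play_rows: Moves the arm, as the interface text tells. Its arguments: {"type":"object","properties":{"steps":{"type":"array","items":{"type":"array","items":{"type":"array","items":{"type":"number"}}}},"force":{"type":"number"}},"required":["steps"]}

```bash
mkdir -p pics; ls
cat > h.py <<'E'
import numpy as np, cv2
from cell import get_obs, read_camera, sign_off, silhouettes
def ray(c,u,v):
    K=np.array(c['intrinsics']);k1=c['k1']
    d=np.array([(u-K[0,2])/K[0,0],(v-K[1,2])/K[1,1]]);s=d.copy()
    for _ in range(30): s=d/(1+k1*(s@s))
    V=np.array(c['view']);R=V[:3,:3];t=V[:3,3]
    return -R.T@t, R.T@np.array([s[0],-s[1],-1.])
def atz(c,u,v,z):
    o,d=ray(c,u,v);return o+d*(z-o[2])/d[2]
def proj(c,p):
    V=np.array(c['view']);q=V[:3,:3]@np.array(p)+V[:3,3];s=np.array([q[0],-q[1]])/-q[2]
    s=s*(1+c['k1']*(s@s));K=np.array(c['intrinsics']);return K[0,0]*s[0]+K[0,2],K[1,1]*s[1]+K[1,2]
def save(c,n): cv2.imwrite('pics/'+n,np.array(c['frame'])[:,:,::-1])
E
python3 - <<'E'
from h import *
o=get_obs();print(o['time_s'],o['tool_pos'],o['tool_rot'],o['grip_width'])
ims=[]
for n in['scene','top']:
    c=read_camera(n);ims.append(np.array(c['frame'])[:,:,::-1])
    print(n,ray(c,256,192))
    for k in['reducer','dust_port','gate_blade','crate','coupler','end_cap','bung','brush_washer','paint_jar','sanding_block']:
        print(k,[(round(s['p'],2),[int(x) for x in s['extent']]) for s in silhouettes(n,k)[:4]])
cv2.imwrite('pics/a.png',ims[0]);cv2.imwrite('pics/b.png',ims[1])
E
```

```text
pics
0.0 [0.17686175 0.62491907 0.22147299] [-1.79893494e+02  4.03530656e-03  1.64202612e+02] 0.08709380333776519
scene (array([ 1.1458985 , -0.15736739,  0.85410369]), array([-0.59461132,  0.10174988, -0.79759794]))
reducer [(0.84, [92, 235, 118, 265]), (0.69, [85, 207, 109, 241]), (0.59, [152, 213, 180, 248])]
dust_port [(0.89, [334, 115, 400, 208]), (0.45, [149, 212, 183, 247])]
gate_blade [(0.59, [337, 116, 398, 167])]
crate [(0.79, [125, 159, 258, 271]), (0.17, [186, 208, 209, 236])]
coupler [(0.72, [205, 173, 228, 203]), (0.64, [236, 277, 264, 316])]
end_cap [(0.85, [217, 197, 241, 226]), (0.68, [334, 117, 399, 208])]
bung [(0.6, [142, 199, 164, 220])]
brush_washer [(0.82, [357, 232, 400, 286])]
paint_jar [(0.77, [237, 276, 264, 314])]
sanding_block [(0.76, [247, 128, 294, 161])]
top (array([ 0.44454435, -0.05527386,  1.05928476]), array([ 0.15082642, -0.01179593, -0.98850351]))
reducer [(0.61, [379, 204, 402, 219]), (0.59, [152, 111, 188, 151]), (0.55, [321, 173, 347, 201]), (0.5, [374, 178, 393, 196])]
dust_port [(0.57, [99, 175, 182, 266])]
gate_blade [(0.66, [99, 198, 161, 266])]
crate [(0.91, [253, 166, 368, 257]), (0.34, [199, 268, 242, 294])]
coupler []
end_cap [(0.92, [267, 195, 289, 217])]
bung [(0.81, [331, 208, 353, 232])]
brush_washer [(0.77, [153, 111, 188, 150])]
paint_jar [(0.79, [262, 114, 284, 140])]
sanding_block [(0.8, [201, 267, 246, 297])]
```

Run:
```python
import cv2,numpy as np
a=cv2.imread('pics/a.png')[100:330,70:420];b=cv2.imread('pics/b.png')[95:310,80:420]
a=cv2.resize(a,(790,519),interpolation=cv2.INTER_CUBIC);cv2.imwrite('pics/a2.png',a)
b=cv2.resize(b,None,fx=2.3,fy=2.3,interpolation=cv2.INTER_CUBIC);cv2.imwrite('pics/b2.png',b)
```

```text
(no output)
```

View pics/a2.png

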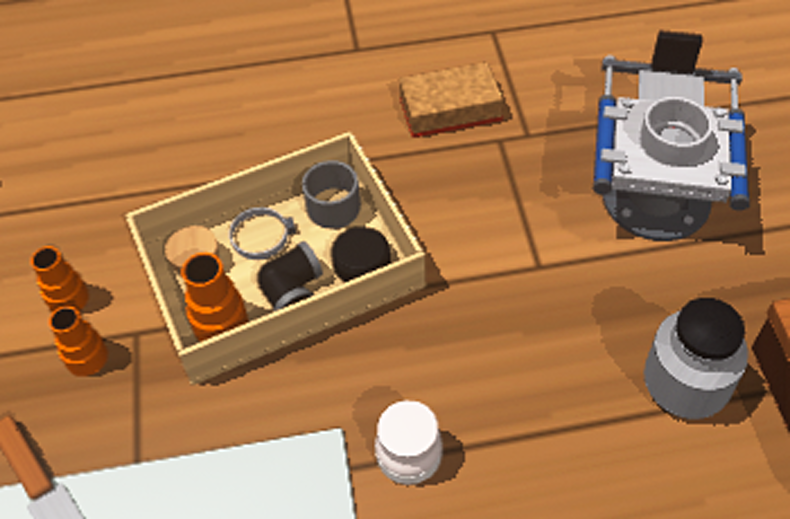

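View pics/b2.png

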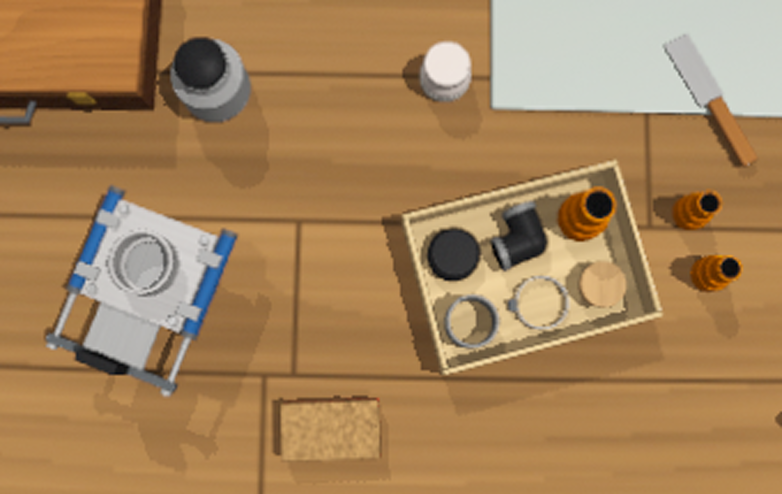

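Three candidates for the reducer, by top-image pixels: (334,187) inside the crate, and (382,186) and (391,213) on the bench outside it. Only the first is in the crate, and it is visibly the largest. The port is at about (142,210), with its grip towards the robot.

Run:
```python
from h import *
s=read_camera('scene');t=read_camera('top')
T=lambda x,y:(80+x/2.3,95+y/2.3)
S=lambda x,y:(70+x/2.257,100+y/2.257)
for n,a,b,z in[('red top',(599,205),(203,268),.106),('rim',(143,264),(679,130),.127)]:
    print(n,atz(t,*T(*a),z),atz(s,*S(*b),z))
    o1,d1=ray(t,*T(*a));o2,d2=ray(s,*S(*b));A=np.stack([d1,-d2],1);k=np.linalg.lstsq(A,o2-o1,rcond=None)[0];print('tri',(o1+d1*k[0]+o2+d2*k[1])/2)
for n,a,z in[('barL',(50,341),.086),('barR',(168,389),.086),('small1',(708,203),.08),('small2',(731,267),.08)]: print(n,atz(t,*T(*a),z))
print('bar scene',[atz(s,*S(*p),.088) for p in[(607,64),(740,76)]])
print('crate', [atz(t,*T(*p),.06)[:2].round(3) for p in[(403,213),(615,163),(661,316),(445,372)]])
for k,e in(('bung',(602,284)),('elbow',(520,235))): print(k,atz(t,*T(*e),.036))
crop=np.array(s['frame'])[195:275,75:195,::-1];cv2.imwrite('pics/c.png',cv2.resize(crop,None,fx=6,fy=6,interpolation=cv2.INTER_CUBIC))
```

```text
red top [ 0.61363073 -0.27544721  0.106     ] [ 0.61900701 -0.27153503  0.106     ]
tri [ 0.61469592 -0.27451118  0.10058972]
rim [0.53854021 0.20550986 0.127     ] [0.55730815 0.20726711 0.127     ]
tri [0.54128976 0.21402873 0.10720279]
barL [0.45649971 0.31539337 0.086     ]
barR [0.40918857 0.18277316 0.086     ]
small1 [ 0.62302349 -0.40549346  0.08      ]
small2 [ 0.55150505 -0.42941473  0.08      ]
bar scene [array([0.41697573, 0.1816967 , 0.088     ]), array([0.46277584, 0.32003236, 0.088     ])]
crate [array([ 0.608, -0.065]), array([ 0.671, -0.305]), array([ 0.498, -0.355]), array([ 0.433, -0.114])]
bung [ 0.53460666 -0.29370207  0.036     ]
elbow [ 0.58937986 -0.1995567   0.036     ]
```

View pics/c.png

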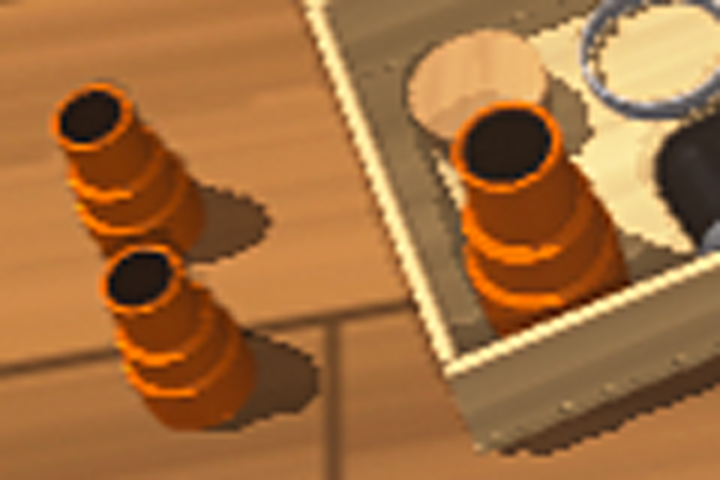

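The crop shows three orange reducers. The crate one (top ring at scene pixel 160,219) has the wider bore and body. The two on the bench (about 90,215 and 98,241) are smaller, so I take the crate one. Next I go over the port for a close look.

>>> play_rows([
  [[-0.04, -0.0225, -0.008, 0, 0, 0.066, 0.087], [-0.04, -0.0225, -0.008, 0, 0, 0, 0.087], [-0.04, -0.0225, -0.008, 0, 0, 0, 0.087], [-0.04, -0.0225, -0.008, 0, 0, 0, 0.087], [-0.04, -0.0225, -0.008, 0, 0, 0, 0.087], [-0.04, -0.0225, -0.008, 0, 0, 0, 0.087], [-0.04, -0.0225, -0.008, 0, 0, 0, 0.087], [-0.04, -0.0225, -0.008, 0, 0, 0, 0.087], [-0.04, -0.0225, -0.008, 0, 0, 0, 0.087], [-0.04, -0.0225, -0.008, 0, 0, 0, 0.087], [-0.04, -0.0225, -0.008, 0, 0, 0, 0.087], [-0.04, -0.0225, -0.008, 0, 0, 0, 0.087]],
])

```text
time_s: 2.4
tool_pos: [0.5419, 0.2107, 0.3193]
tool_rot: [180.0, 0.0, 160.4]
force: [0.0, 0.1, -0.3]
grip_width: 0.0868
grasp_force: 0.0
```

>>> play_rows([
  [[0, 0, 0, 0, 0, 0, 0.087], [0, 0, 0, 0, 0, 0, 0.087]],
])

```text
time_s: 2.6
tool_pos: [0.5416, 0.2111, 0.3187]
tool_rot: [180.0, 0.0, 160.2]
force: [0.1, 1.3, -0.7]
grip_width: 0.0876
grasp_force: 0.0
```

Run:
```python
from h import *
o=get_obs();print(o['time_s'],o['tool_pos'],o['tool_rot'],np.array(o['qpos']).round(1))
c=read_camera('wrist');save(c,'w1.png');print(ray(c,256,192))
for k in['dust_port','gate_blade']: print(k,[(round(s['p'],2),s['extent']) for s in silhouettes('wrist',k)[:3]])
```

```text
2.6 [0.54161575 0.21113244 0.31873675] [1.79971252e+02 2.22683409e-03 1.60241767e+02] [-40.4   8.3  18.8  85.   -2.7  87.1  48.6]
(array([0.47348517, 0.23609857, 0.48011048]), array([ 0.22681486, -0.08359519, -0.97060272]))
dust_port [(0.69, [184.8, 53.4, 327.2, 227.4])]
gate_blade [(0.82, [183.0, 56.7, 326.0, 190.9])]
```

View pics/w1.png

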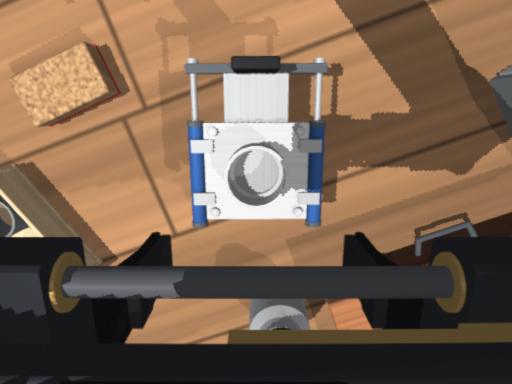

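The wrist view shows the port: socket rim centre at about (256,172), crossbar from (186,68) to (327,68), black plate at about (256,63).

Run:
```python
from h import *
c=read_camera('wrist');g=cv2.cvtColor(np.array(c['frame']),cv2.COLOR_RGB2GRAY)
K=np.array(c['intrinsics']);print(c['k1'],K[0])
print(cv2.HoughCircles(g,cv2.HOUGH_GRADIENT_ALT,1,2,param1=150,param2=.5,minRadius=20,maxRadius=45))
ctr=lambda u,v:atz(c,u,v,.127)[:2]
print('rim L/R/T/B',[ctr(*p).round(4) for p in[(227.5,172),(286,172),(256.5,142),(256.5,203.5)]])
a,b=atz(c,186,68.5,.091),atz(c,327,68.5,.091);m=(a+b)/2;d=b-a;print(a,b,np.linalg.norm(d),np.degrees(np.arctan2(*(d[:2]*-1)[::-1])))
print('plate top',atz(c,232,57,.14),atz(c,280,57,.14),atz(c,256,70,.14))
print('gate corners', [atz(c,*p,.095)[:2].round(4) for p in[(204,122),(309,122),(206,219),(308,219)]])
im=np.array(c['frame'])[40:235,175:340,::-1].copy();im=cv2.resize(im,None,fx=3,fy=3,interpolation=cv2.INTER_CUBIC)
cx,cy=.5405,.2105;th=np.radians(-19.6)
for z,r in((.127,.034),(.127,.030),(.095,.025)):
    pts=[proj(c,(cx+r*np.cos(t),cy+r*np.sin(t),z)) for t in np.linspace(0,6.28,60)]
    cv2.polylines(im,[np.int32([((u-174.5)*3,(v-39.5)*3) for u,v in pts])],True,(0,0,255),1)
R=np.array([[np.cos(th),-np.sin(th)],[np.sin(th),np.cos(th)]])
for z,bx in((.095,[(-.055,-.058),(.055,-.058),(.055,.058),(-.055,.058)]),(.14,[(-.118,-.023),(-.106,-.023),(-.106,.023),(-.118,.023)])):
    pts=[proj(c,(*(R@np.array(p)+[cx,cy]),z)) for p in bx]
    cv2.polylines(im,[np.int32([((u-174.5)*3,(v-39.5)*3) for u,v in pts])],True,(0,255,0),1)
cv2.imwrite('pics/w2.png',im)
```

```text
-0.021825835881100104 [345.75914846   0.         257.0691662 ]
[[[254.       175.        27.610046]
  [268.       179.        38.254086]
  [240.       178.        39.264397]
  [235.       185.        38.89374 ]
  [237.       165.        39.35253 ]
  [229.       115.        38.434807]
  [244.       161.        38.93578 ]
  [166.       134.        36.715714]
  [245.       180.        31.671156]
  [217.        97.        28.22445 ]
  [254.       157.        38.512844]
  [266.       174.        28.028618]
  [159.        64.        39.22177 ]
  [254.        89.        35.77042 ]
  [425.       298.        36.60369 ]
  [ 82.        80.        33.239693]
  [121.       214.        38.05719 ]
  [258.       164.        27.995853]
  [253.       181.        26.01227 ]
  [429.       269.        34.65593 ]
  [159.        79.        29.518843]
  [142.       236.        33.249092]
  [267.       168.        38.988518]
  [263.        98.        27.57139 ]
  [126.       218.        38.20015 ]
  [107.       157.        31.521296]
  [ 93.        73.        33.566147]
  [219.       161.        38.058273]
 
[... 2156 characters left out ...]
   210.        25.096628]
  [394.       305.        28.821152]
  [224.       324.        25.013752]
  [183.       211.        23.297556]
  [232.       242.        25.237703]
  [416.       319.        24.794088]
  [255.        38.        22.801218]]]
rim L/R/T/B [array([0.5241, 0.1881]), array([0.5442, 0.2452]), array([0.505 , 0.2266]), array([0.566 , 0.2051])]
[0.41055587 0.18060276 0.091     ] [0.46014748 0.32159619 0.091     ] 0.1494606100183094 -109.37830056502095
plate top [0.42314423 0.2315723  0.14      ] [0.43777511 0.27316856 0.14      ] [0.44112876 0.24860732 0.14      ]
gate corners [array([0.4686, 0.1788]), array([0.5066, 0.2866]), array([0.5727, 0.14  ]), array([0.6124, 0.2527])]
```

View pics/w2.png

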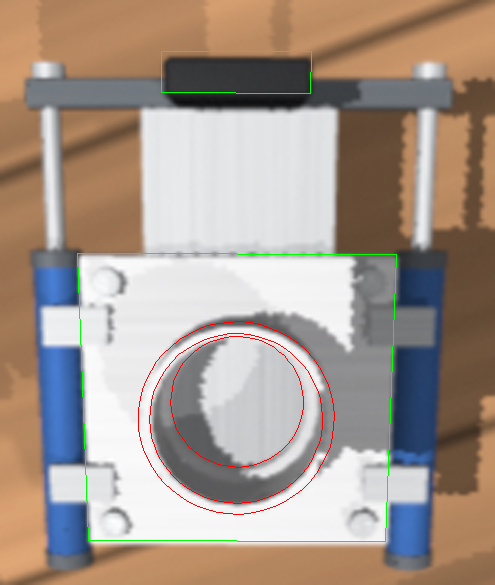

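The overlay fits: the port axis is at about (0.5415, 0.210) and its yaw about -19.5°. Now I move above the reducer.

>>> play_rows([
  [[-0.0211, -0.0394, 0, 0, 0, 0, 0.087], [-0.0211, -0.0394, 0, 0, 0, 0, 0.087], [-0.0211, -0.0394, 0, 0, 0, 0, 0.087], [-0.0211, -0.0394, 0, 0, 0, 0, 0.087], [-0.0211, -0.0394, 0, 0, 0, 0, 0.087], [-0.0211, -0.0394, 0, 0, 0, 0, 0.087], [-0.0211, -0.0394, 0, 0, 0, 0, 0.087], [-0.0211, -0.0394, 0, 0, 0, 0, 0.087], [-0.0211, -0.0394, 0, 0, 0, 0, 0.087], [-0.0211, -0.0394, 0, 0, 0, 0, 0.087], [-0.0211, -0.0394, 0, 0, 0, 0, 0.087], [0, 0, 0, 0, 0, 0, 0.087]],
])

```text
time_s: 4.0
tool_pos: [0.6124, -0.2807, 0.3173]
tool_rot: [-179.7, -0.1, 159.9]
force: [0.0, -0.3, -0.2]
grip_width: 0.0872
grasp_force: 0.0
```

Run:
```python
from h import *
o=get_obs();print(o['time_s'],o['tool_pos'],o['tool_rot'],np.array(o['qpos']).round(1))
c=read_camera('wrist');save(c,'w3.png')
for s in silhouettes('wrist','reducer')[:3]:
    print(s['p'],s['extent'])
f=np.array(c['frame']).astype(int);d=((f.max(2)<60)).astype(np.uint8)
n,l,st,ce=cv2.connectedComponentsWithStats(d)
for i in range(1,n):
    if 150<st[i,4]<4000: print(st[i],ce[i],atz(c,*ce[i],.106))
print('predicted', proj(c,(.615,-.275,.106)))
cv2.imwrite('pics/w3.png',cv2.resize(np.array(c['frame'])[90:260,170:350,::-1],None,fx=3,fy=3))
```

```text
4.0 [ 0.61242545 -0.28070418  0.31727505] [-1.79691539e+02 -6.88176634e-02  1.59939240e+02] [ -3.8  22.6  37.3  71.4 -13.2  90.2 101.2]
0.61 [150.8, 186.3, 193.7, 223.6]
0.61 [113.1, 140.7, 160.3, 176.6]
[ 338   63   51   49 1990] [362.80603015  87.47889447] [ 0.56404319 -0.14758325  0.106     ]
[ 287   95   44   64 1621] [308.68167798 125.51326342] [ 0.58166985 -0.21182038  0.106     ]
[114 156  18  18 245] [122.86530612 164.44489796] [ 0.55180499 -0.41506271  0.106     ]
[251 166  27  22 412] [264.37378641 177.39320388] [ 0.61825205 -0.27464825  0.106     ]
[156 207  17  16 220] [163.86363636 214.37272727] [ 0.61949717 -0.39608443  0.106     ]
predicted (np.float64(263.07019959092696), np.float64(174.76184663056313))
```

View pics/w3.png

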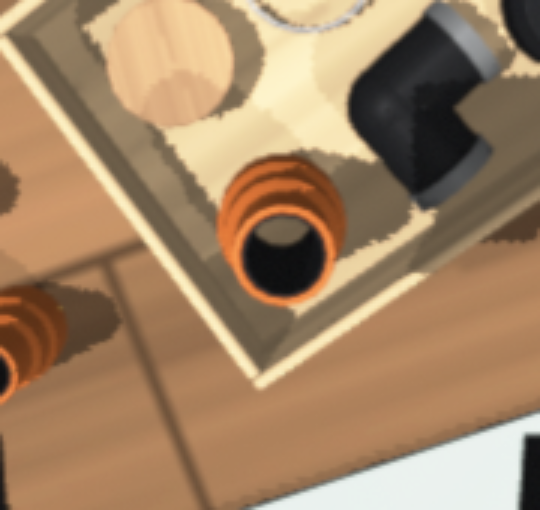

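The reducer's top ring is centred at crop (283,256), i.e. wrist pixel (264,175), which gives (0.616, -0.274). The nearby bung and elbow are lower than the finger tips will go. I descend in two stages.

>>> play_rows([
  [[-0.001, 0.0074, 0, 0, 0, 0, 0.087], [0, 0, 0.04, 0, 0, 0, 0.087], [0, 0, 0.04, 0, 0, 0, 0.087], [0, 0, 0.04, 0, 0, 0, 0.087], [0, 0, 0.03, 0, 0, 0, 0.087], [0, 0, 0.03, 0, 0, 0, 0.087], [0, 0, 0, 0, 0, 0, 0.087], [0, 0, 0, 0, 0, 0, 0.087]],
])

```text
time_s: 4.9
tool_pos: [0.6188, -0.2648, 0.1392]
tool_rot: [179.9, -0.0, 160.6]
force: [0.6, 0.5, 0.7]
grip_width: 0.0868
grasp_force: 0.0
```

>>> play_rows([
  [[-0.0005, -0.0097, 0, 0, 0, 0, 0.087], [0, 0, 0, 0, 0, 0, 0.087], [0, 0, 0, 0, 0, 0, 0.087]],
])

```text
time_s: 5.2
tool_pos: [0.6154, -0.2777, 0.1403]
tool_rot: [-180.0, 0.1, 160.3]
force: [-0.2, -0.2, -0.3]
grip_width: 0.0869
grasp_force: 0.0
```

Run:
```python
from h import *
o=get_obs();print(o['time_s'],o['tool_pos'],o['tool_rot'])
c=read_camera('wrist');save(c,'w4.png')
f=np.array(c['frame']).astype(int);d=((f.max(2)<60)).astype(np.uint8)
n,l,st,ce=cv2.connectedComponentsWithStats(d)
for i in range(1,n):
    if 150<st[i,4]<9000: print(st[i],ce[i],atz(c,*ce[i],.106))
print('predicted', proj(c,(.616,-.2741,.106)))
```

```text
5.2 [ 0.61544716 -0.27774255  0.14028059] [-1.79998630e+02  1.49018505e-01  1.60343206e+02]
[ 379   31   89   84 5802] [423.8062737   73.70992761] [ 0.56164816 -0.16275483  0.106     ]
[ 297   85   75  106 4623] [335.34393251 135.03677266] [ 0.57706045 -0.2168748   0.106     ]
[  4 187  31  31 750] [ 19.04666667 202.048     ] [ 0.55155838 -0.40421129  0.106     ]
[ 236  204   52   49 1969] [261.8674454  227.77704418] [ 0.6150896  -0.27381066  0.106     ]
predicted (np.float64(261.91683725176244), np.float64(229.27460713998488))
```

View pics/w4.png

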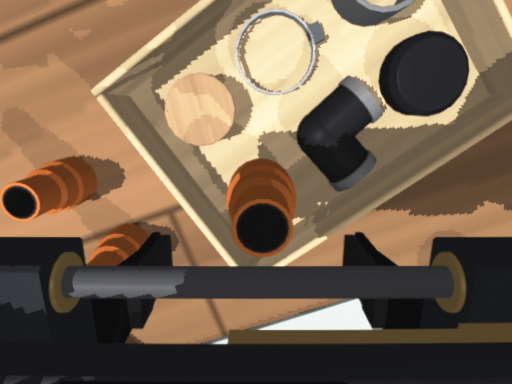

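The reducer is confirmed at (0.615, -0.274), black bore at wrist pixel (262,228), between the fingers. I finish the descent and grip.

>>> play_rows([
  [[0.001, 0.003, 0.023, 0, 0, 0, 0.087], [0, 0, 0.025, 0, 0, 0, 0.087], [0, 0, 0.02, 0, 0, 0, 0.087], [0, 0, 0.005, 0, 0, 0, 0.087], [0, 0, 0, 0, 0, 0, 0.087], [0, 0, 0, 0, 0, 0, 0.087]],
])

```text
time_s: 5.85
tool_pos: [0.6159, -0.2738, 0.0669]
tool_rot: [180.0, 0.1, 160.4]
force: [-0.0, 1.2, 0.4]
grip_width: 0.087
grasp_force: 0.0
```

>>> play_rows([
  [[0, 0, 0, 0, 0, 0, 0.03], [0, 0, 0, 0, 0, 0, 0.03], [0, 0, 0, 0, 0, 0, 0.03], [0, 0, 0, 0, 0, 0, 0.03], [0, 0, 0, 0, 0, 0, 0.03], [0, 0, 0, 0, 0, 0, 0.03], [0, 0, 0, 0, 0, 0, 0.03], [0, 0, 0, 0, 0, 0, 0.03]],
], force=15)

```text
time_s: 6.65
tool_pos: [0.6154, -0.2739, 0.0663]
tool_rot: [-180.0, 0.1, 160.4]
force: [-0.0, -0.4, 3.9]
grip_width: 0.043
grasp_force: 23.1
```

>>> play_rows([
  [[0, 0, 0, 0, 0, 0, 0.03], [0, 0, 0, 0, 0, 0, 0.03], [0, 0, 0, 0, 0, 0, 0.03]],
])

```text
time_s: 6.95
tool_pos: [0.6154, -0.2739, 0.0662]
tool_rot: [-180.0, 0.1, 160.4]
force: [-1.8, -1.8, 5.0]
grip_width: 0.0433
grasp_force: 23.6
```

The width of 43 mm and the upward force suggest the tips caught on the 48 mm step. I regrip 8 mm higher.

>>> play_rows([
  [[0, 0, 0, 0, 0, 0, 0.07], [0, 0, 0, 0, 0, 0, 0.07], [0, 0, 0, 0, 0, 0, 0.07], [0, 0, -0.008, 0, 0, 0, 0.07], [0, 0, 0, 0, 0, 0, 0.07], [0, 0, 0, 0, 0, 0, 0.03], [0, 0, 0, 0, 0, 0, 0.03], [0, 0, 0, 0, 0, 0, 0.03], [0, 0, 0, 0, 0, 0, 0.03], [0, 0, 0, 0, 0, 0, 0.03], [0, 0, 0, 0, 0, 0, 0.03], [0, 0, 0, 0, 0, 0, 0.03]],
])

```text
time_s: 8.15
tool_pos: [0.615, -0.2735, 0.0734]
tool_rot: [-180.0, -0.0, 160.4]
force: [0.1, -0.4, -0.5]
grip_width: 0.0377
grasp_force: 15.0
```

Run:
```python
from h import *
o=get_obs();print(o['tool_pos'],o['grip_width'],o['grasp_force'],o['force'])
c=read_camera('wrist');save(c,'w5.png')
```

```text
[ 0.61497683 -0.27346218  0.07341996] 0.03770625591503933 14.971432109596208 [ 0.1233396  -0.35652238 -0.52400967]
```

View pics/w5.png

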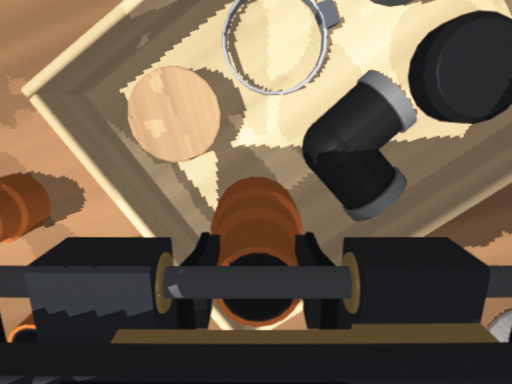

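Gripped properly: width 37.7 mm on the 38 mm step, with the reducer upright at about pixel (259,285). I lift it.

>>> play_rows([
  [[0, 0, -0.01, 0, 0, 0, 0.03], [0, 0, -0.02, 0, 0, 0, 0.03], [0, 0, -0.03, 0, 0, 0, 0.03], [0, 0, -0.03, 0, 0, 0, 0.03], [0, 0, -0.03, 0, 0, 0, 0.03], [0, 0, -0.03, 0, 0, 0, 0.03], [0, 0, -0.03, 0, 0, 0, 0.03], [0, 0, -0.015, 0, 0, 0, 0.03], [0, 0, -0.005, 0, 0, 0, 0.03], [0, 0, 0, 0, 0, 0, 0.03], [0, 0, 0, 0, 0, 0, 0.03]],
], force=20)

```text
time_s: 9.3
tool_pos: [0.6145, -0.2729, 0.2717]
tool_rot: [180.0, -0.2, 160.4]
force: [0.7, -0.3, -1.8]
grip_width: 0.0377
grasp_force: 20.0
```

>>> play_rows([
  [[0.01, 0.019, 0, 0, 0, 0, 0.03], [0.02, 0.037, 0, 0, 0, 0, 0.03], [0.0225, 0.042, 0, 0, 0, 0, 0.03], [0.0225, 0.042, 0, 0, 0, 0, 0.03], [0.0225, 0.042, 0, 0, 0, 0, 0.03], [0.0225, 0.042, 0, 0, 0, 0, 0.03], [0.0225, 0.042, 0, 0, 0, 0, 0.03], [0.0225, 0.042, 0, 0, 0, 0, 0.03], [0.0225, 0.042, 0, 0, 0, 0, 0.03], [0.0225, 0.042, 0, 0, 0, 0, 0.03], [0.015, 0.027, 0, 0, 0, 0, 0.03], [0.0065, 0.012, 0, 0, 0, 0, 0.03]],
])

```text
time_s: 10.5
tool_pos: [0.5392, 0.2148, 0.2715]
tool_rot: [-179.9, -0.2, 160.8]
force: [0.5, 0.3, -0.9]
grip_width: 0.0373
grasp_force: 20.0
```

>>> play_rows([
  [[0, 0, 0, 0, 0, 0, 0.03], [0, 0, 0, 0, 0, 0, 0.03], [0, 0, 0, 0, 0, 0, 0.03], [0, 0, 0, 0, 0, 0, 0.03]],
])

```text
time_s: 10.9
tool_pos: [0.5421, 0.208, 0.2737]
tool_rot: [-180.0, 0.0, 160.2]
force: [0.1, -0.6, -1.9]
grip_width: 0.0373
grasp_force: 20.0
```

Run:
```python
from h import *
o=get_obs();p=np.array(o['tool_pos']);print(p,o['tool_rot'])
c=read_camera('wrist');im=cv2.resize(np.array(c['frame'])[10:340,150:360,::-1],None,fx=1.8*2-1.8,fy=1.8,interpolation=cv2.INTER_CUBIC)
k=1.8
def pl(pts,col): cv2.polylines(im,[np.int32([((u-149.5)*k,(v-9.5)*k) for u,v in [proj(c,q) for q in pts]])],True,col,1)
t=np.linspace(0,6.28,60);b=p[2]-.0674
for h,r in((0,.028),(.035,.028),(.06,.024),(.1,.019),(.1,.0145)): pl([(p[0]+r*np.cos(a),p[1]+r*np.sin(a),b+h) for a in t],(255,255,0))
cx,cy=.5415,.2102;th=np.radians(-19.5);R=np.array([[np.cos(th),-np.sin(th)],[np.sin(th),np.cos(th)]])
for z,bx in((.095,[(-.055,-.058),(.055,-.058),(.055,.058),(-.055,.058)]),(.14,[(-.118,-.023),(-.106,-.023),(-.106,.023),(-.118,.023)]),(.091,[(-.117,-.076),(-.107,-.076),(-.107,.076),(-.117,.076)])):
    pl([(*(R@np.array(q)+[cx,cy]),z) for q in bx],(0,255,0))
pl([(cx+.034*np.cos(a),cy+.034*np.sin(a),.127) for a in t],(0,0,255))
cv2.imwrite('pics/w6.png',im);print(im.shape)
```

```text
[0.54214474 0.20798644 0.27369124] [-1.79987707e+02  2.71718601e-02  1.60216502e+02]
(594, 378, 3)
```

View pics/w6.png

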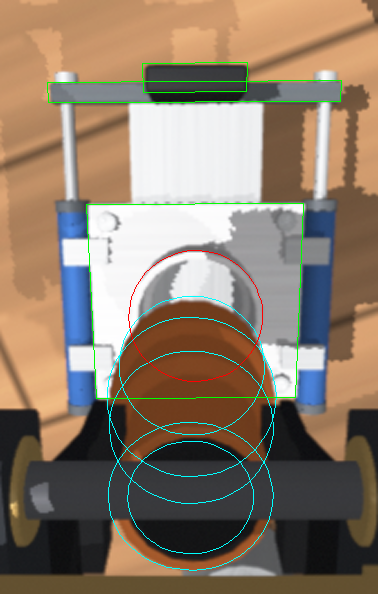

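The overlay matches both the held reducer (drawn at the tool axis) and the port (rim centre at crop 196,316). I correct by 1 to 2 mm and lower to just above the rim.

>>> play_rows([
  [[0.001, 0.002, 0, 0, 0, 0, 0.03], [0, 0, 0.02, 0, 0, 0, 0.03], [0, 0, 0.02, 0, 0, 0, 0.03], [0, 0, 0.02, 0, 0, 0, 0.03], [0, 0, 0.008, 0, 0, 0, 0.03], [0, 0, 0, 0, 0, 0, 0.03], [0, 0, 0, 0, 0, 0, 0.03], [0, 0, 0, 0, 0, 0, 0.03], [0, 0, 0, 0, 0, 0, 0.03]],
])

```text
time_s: 11.85
tool_pos: [0.5418, 0.2127, 0.2067]
tool_rot: [179.9, 0.1, 160.4]
force: [0.4, 1.2, -1.4]
grip_width: 0.0376
grasp_force: 20.0
```

>>> play_rows([
  [[0, 0, 0, 0, 0, 0, 0.03], [0, 0, 0, 0, 0, 0, 0.03], [0, 0, 0, 0, 0, 0, 0.03], [0, 0, 0, 0, 0, 0, 0.03]],
])

```text
time_s: 12.25
tool_pos: [0.5412, 0.2125, 0.2056]
tool_rot: [180.0, 0.0, 160.4]
force: [0.8, -0.1, -1.5]
grip_width: 0.0373
grasp_force: 20.0
```

>>> play_rows([
  [[-0.001, -0.002, 0, 0, 0, 0, 0.03], [0, 0, 0, 0, 0, 0, 0.03], [0, 0, 0, 0, 0, 0, 0.03], [0, 0, 0, 0, 0, 0, 0.03], [0, 0, 0, 0, 0, 0, 0.03]],
])

```text
time_s: 12.75
tool_pos: [0.5414, 0.2103, 0.2056]
tool_rot: [180.0, -0.0, 160.4]
force: [-0.4, -0.2, -1.8]
grip_width: 0.0376
grasp_force: 20.0
```

>>> play_rows([
  [[0, 0, 0.006, 0, 0, 0, 0.03], [0, 0, 0.006, 0, 0, 0, 0.03], [0, 0, 0.006, 0, 0, 0, 0.03], [0, 0, 0, 0, 0, 0, 0.03], [0, 0, 0, 0, 0, 0, 0.03]],
])

```text
time_s: 13.25
tool_pos: [0.5413, 0.2102, 0.1872]
tool_rot: [-180.0, -0.0, 160.4]
force: [0.0, -0.4, -1.3]
grip_width: 0.0374
grasp_force: 20.0
```

>>> play_rows([
  [[0, 0, 0.007, 0, 0, 0, 0.03], [0, 0, 0.007, 0, 0, 0, 0.03], [0, 0, 0.006, 0, 0, 0, 0.03], [0, 0, 0, 0, 0, 0, 0.03], [0, 0, 0, 0, 0, 0, 0.03]],
])

```text
time_s: 13.75
tool_pos: [0.5414, 0.2102, 0.1673]
tool_rot: [-180.0, -0.0, 160.4]
force: [0.2, -0.7, -1.4]
grip_width: 0.0374
grasp_force: 20.0
```

>>> play_rows([
  [[0, 0, 0.003, 0, 0, 0, 0.03], [0, 0, 0.003, 0, 0, 0, 0.03], [0, 0, 0, 0, 0, 0, 0.03], [0, 0, 0, 0, 0, 0, 0.03]],
])

```text
time_s: 14.15
tool_pos: [0.5418, 0.2104, 0.1622]
tool_rot: [180.0, 0.0, 160.4]
force: [0.0, -0.9, 2.3]
grip_width: 0.0373
grasp_force: 20.0
```

Seated: contact at z 0.162, as predicted. I release and rise.

>>> play_rows([
  [[0, 0, 0, 0, 0, 0, 0.05], [0, 0, 0, 0, 0, 0, 0.07], [0, 0, 0, 0, 0, 0, 0.087], [0, 0, 0, 0, 0, 0, 0.087], [0, 0, 0, 0, 0, 0, 0.087], [0, 0, 0, 0, 0, 0, 0.087], [0, 0, -0.02, 0, 0, 0, 0.087], [0, 0, -0.03, 0, 0, 0, 0.087], [0, 0, -0.03, 0, 0, 0, 0.087], [0, 0, -0.03, 0, 0, 0, 0.087], [0, 0, 0, 0, 0, 0, 0.087], [0, 0, 0, 0, 0, 0, 0.087]],
])

```text
time_s: 15.35
tool_pos: [0.5417, 0.2104, 0.272]
tool_rot: [179.9, 0.0, 160.4]
force: [-0.6, -0.5, -0.0]
grip_width: 0.0869
grasp_force: 0.0
```

Run:
```python
from h import *
o=get_obs();p=np.array(o['tool_pos']);print(p,o['tool_rot'],o['force'])
c=read_camera('wrist');t=np.linspace(0,6.28,60)
S=read_camera('scene');cx,cy=.5415,.2102
ims=[]
for cam,(y0,y1,x0,x1),k in((c,(10,340,150,360),1.7),(S,(90,215,325,410),4.4)):
    im=cv2.resize(np.array(cam['frame'])[y0:y1,x0:x1,::-1],None,fx=k,fy=k,interpolation=cv2.INTER_CUBIC)
    for z,r in((.195,.019),(.195,.0145),(.155,.024)):
        cv2.polylines(im,[np.int32([((u-x0+.5)*k,(v-y0+.5)*k) for u,v in [proj(cam,(cx+r*np.cos(a),cy+r*np.sin(a),z)) for a in t]])],True,(255,255,0),1)
    ims.append(im)
h=max(i.shape[0] for i in ims);out=np.hstack([cv2.copyMakeBorder(i,0,h-i.shape[0],0,0,0) for i in ims]);print(out.shape);cv2.imwrite('pics/w7.png',out)
```

```text
[0.54173226 0.21036673 0.27203075] [1.79936710e+02 4.96359679e-02 1.60416461e+02] [-0.57041647 -0.53935268 -0.04889158]
(561, 731, 3)
```

View pics/w7.png

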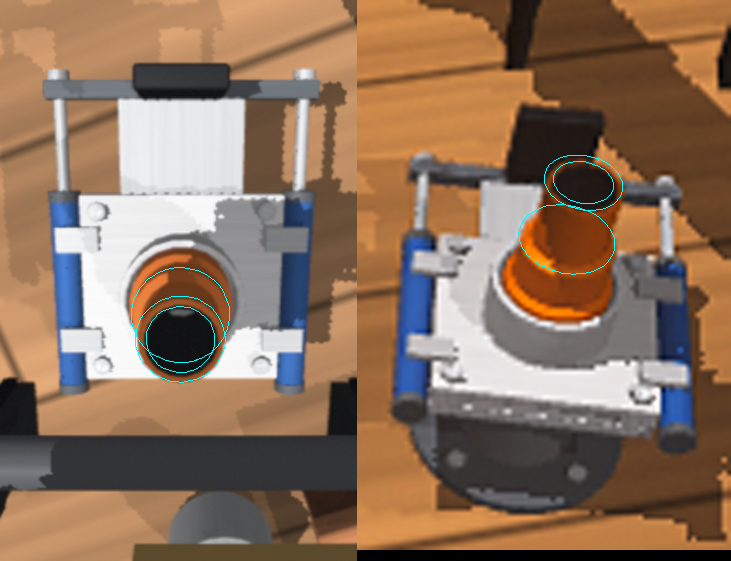

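The reducer stands home in the socket: top ring at the expected height and place in both views, at crop (180,340) and (583,183). Next, over to the grip.

>>> play_rows([
  [[0.028, 0, 0, 0, 0, 0, 0.087], [0.028, 0, 0, 0, 0, 0, 0.087], [0.028, 0, 0, 0, 0, 0, 0.087], [0.028, 0, 0, 0, 0, 0, 0.087], [0, 0, 0, 0, 0, 0, 0.087], [0, 0, 0.03, 0, 0, 0, 0.087], [0, 0, 0.03, 0, 0, 0, 0.087], [0, 0, 0.03, 0, 0, 0, 0.087], [0, 0, 0.02, 0, 0, 0, 0.087], [0, 0, 0, 0, 0, 0, 0.087], [0, 0, 0, 0, 0, 0, 0.087], [0, 0, 0, 0, 0, 0, 0.087]],
])

```text
time_s: 16.65
tool_pos: [0.4369, 0.248, 0.1627]
tool_rot: [179.9, 0.1, 160.4]
force: [0.1, -0.1, 0.5]
grip_width: 0.0868
grasp_force: 0.0
```

Run:
```python
from h import *
o=get_obs();p=np.array(o['tool_pos']);print(p,o['tool_rot'],o['force'])
c=read_camera('wrist');save(c,'w8.png')
f=np.array(c['frame']).astype(int)
for s in silhouettes('wrist','gate_blade')[:2]: print(s['p'],s['extent'])
th=np.radians(-19.5);ux=np.array([np.cos(th),np.sin(th)]);uy=np.array([-ux[1],ux[0]]);a=np.array([.5415,.2102])
q=a-.112*ux;print('grip',q,'off tool frame',(p[:2]-q)@-ux,(p[:2]-q)@uy)
P=[proj(c,(*(a-.112*ux+i*.006*ux+j*.023*uy),.14)) for i in(-1,1) for j in(-1,1)];print(np.round(P,1))
# dark extent along plate's top row
u0=int(np.mean([x[0] for x in P]));v=int(np.mean([x[1] for x in P]))
print('row',''.join('#' if x<60 else '.' for x in f[v].max(1)))
print('col',''.join('#' if x<60 else '.' for x in f[:,u0].max(1)))
```

```text
[0.4368936  0.24804787 0.16269241] [1.79916374e+02 6.64387935e-02 1.60395103e+02] [ 0.06498956 -0.08909363  0.52225329]
0.66 [151.6, 190.5, 361.9, 264.4]
grip [0.43592415 0.24758637] off tool frame -0.0007597900858018627 0.0007586346367774462
[[213.6 226.4]
 [295.2 226.2]
 [214.3 246.1]
 [294.6 246. ]]
row ......................................................................................................................................................####################...............................................##############################################################################.................................................######################..................................................................................................................................................
col ..........................................................................................................................................................................................................###########################################.......................###############......########...............................................########################################
```

>>> play_rows([
  [[0.001, 0, 0.02, 0, 0, 0, 0.087], [0, 0, 0.025, 0, 0, 0, 0.087], [0, 0, 0.015, 0, 0, 0, 0.087], [0, 0, 0, 0, 0, 0, 0.087], [0, 0, 0, 0, 0, 0, 0.04], [0, 0, 0, 0, 0, 0, 0.04], [0, 0, 0, 0, 0, 0, 0.04], [0, 0, 0, 0, 0, 0, 0.04], [0, 0, 0, 0, 0, 0, 0.04], [0, 0, 0, 0, 0, 0, 0.04]],
], force=10)

```text
time_s: 17.75
tool_pos: [0.4351, 0.2482, 0.1018]
tool_rot: [180.0, 0.0, 160.4]
force: [0.1, 0.3, 0.0]
grip_width: 0.0469
grasp_force: 0.0
```

>>> play_rows([
  [[0, 0, 0, 0, 0, 0, 0.03], [0, 0, 0, 0, 0, 0, 0.03], [0, 0, 0, 0, 0, 0, 0.03]],
], force=40)

```text
time_s: 18.05
tool_pos: [0.4349, 0.2479, 0.1017]
tool_rot: [-180.0, -0.0, 160.4]
force: [-1.1, -2.2, 2.9]
grip_width: 0.0455
grasp_force: 40.0
```

Gripped at 45.5 mm on the 46 mm plate. I draw slowly.

>>> play_rows([
  [[0.004, 0, 0, 0, 0, 0, 0.03], [0.004, 0, 0, 0, 0, 0, 0.03], [0.004, 0, 0, 0, 0, 0, 0.03], [0.004, 0, 0, 0, 0, 0, 0.03], [0, 0, 0, 0, 0, 0, 0.03], [0, 0, 0, 0, 0, 0, 0.03], [0, 0, 0, 0, 0, 0, 0.03]],
])

```text
time_s: 18.75
tool_pos: [0.4205, 0.2531, 0.1017]
tool_rot: [180.0, 0.1, 160.4]
force: [3.9, -2.9, 1.0]
grip_width: 0.0456
grasp_force: 40.0
```

>>> play_rows([
  [[0.004, 0, 0, 0, 0, 0, 0.03], [0.004, 0, 0, 0, 0, 0, 0.03], [0.004, 0, 0, 0, 0, 0, 0.03], [0.003, 0, 0, 0, 0, 0, 0.03], [0, 0, 0, 0, 0, 0, 0.03], [0, 0, 0, 0, 0, 0, 0.03], [0, 0, 0, 0, 0, 0, 0.03], [0, 0, 0, 0, 0, 0, 0.03], [0, 0, 0, 0, 0, 0, 0.03]],
])

```text
time_s: 19.65
tool_pos: [0.4071, 0.2578, 0.1017]
tool_rot: [180.0, 0.1, 160.4]
force: [5.3, -3.4, -0.8]
grip_width: 0.0456
grasp_force: 40.0
```

Run:
```python
from h import *
o=get_obs();p=np.array(o['tool_pos']);f=np.array(o['force'])
print(p,'draw',(p[:2]-[.4349,.2479])@[-.942,.335],'pull',f[:2]@[.942,-.335],o['grip_width'],o['grasp_force'])
c=read_camera('wrist');save(c,'w9.png');im=np.array(c['frame']).astype(int)
red=((im[...,0]>110)&(im[...,1]<70)&(im[...,2]<70)).astype(np.uint8)
n,l,st,ce=cv2.connectedComponentsWithStats(red)
a=np.array([.5415,.2102]);ux=np.array([.942,-.335])
for i in range(1,n):
    if st[i,4]>40:
        x,y,w,h=st[i,:4]
        print(st[i],'red line dist from axis',[round(float((atz(c,x+w/2,v,.085)[:2]-a)@-ux),4) for v in(y,y+h)])
b=[a-.055*ux]
print('reducer top pred',proj(c,(*a,.195)))
for s in silhouettes('wrist','reducer')[:2]: print(s['p'],s['extent'])
# plate top dark extent
for d in(.112,.142): print(d,[np.round(proj(c,(*(a-(d+i)*ux),.14)),1) for i in(-.006,.006)])
u=int(proj(c,(*(a-.142*ux),.14))[0]);print(''.join('#' if x<60 else '.' for x in im[:,u+12].max(1)))
```

```text
[0.40714257 0.25781236 0.10172845] draw 0.029468142335184844 pull 6.181964471708228 0.04556010772145842 40.00310570932925
[  0 202  31  50 157] red line dist from axis [0.1652, 0.136]
reducer top pred (np.float64(255.9342019943089), np.float64(706.4484520506178))
0.112 [array([255.9, 369.7]), array([255.9, 346.1])]
0.142 [array([255.9, 308.5]), array([255.8, 281.9])]
...........................................................................................................................................................................................................................................##.#############################...............................########......................................########################################
```

Run:
```python
from h import *
a=np.array([.5415,.2102]);ux=np.array([.942,-.335]);uy=np.array([.335,.942])
for n in('scene','top'):
    c=read_camera(n);save(c,'e_'+n+'.png');im=np.array(c['frame']).astype(int)
    for s in silhouettes(n,'reducer')[:4]: print(n,round(s['p'],2),s['extent'])
    print('pred reducer top',np.round(proj(c,(*a,.195)),1))
    H=cv2.cvtColor(np.array(c['frame']),cv2.COLOR_RGB2HSV).astype(int)
    # profile along draw just off the centre line, on blade z~.085
    for off in(-.018,0,.018):
        print(off,[(int(d*1000),*im[int(round(v)),int(round(u))]) for d in np.arange(.051,.072,.002) for u,v in[proj(c,(*(a-d*ux+off*uy),.085))]])
```

```text
scene 0.93 [357.0, 128.1, 387.4, 160.7]
scene 0.9 [92.9, 234.7, 118.2, 266.7]
scene 0.57 [83.9, 209.7, 107.9, 240.4]
pred reducer top [376.  130.9]
-0.018 [(51, np.int64(139), np.int64(87), np.int64(60)), (53, np.int64(111), np.int64(112), np.int64(116)), (55, np.int64(111), np.int64(112), np.int64(116)), (57, np.int64(209), np.int64(206), np.int64(209)), (59, np.int64(210), np.int64(204), np.int64(207)), (61, np.int64(210), np.int64(204), np.int64(207)), (63, np.int64(204), np.int64(200), np.int64(202)), (65, np.int64(204), np.int64(200), np.int64(202)), (67, np.int64(202), np.int64(199), np.int64(201)), (69, np.int64(200), np.int64(197), np.int64(200)), (71, np.int64(200), np.int64(197), np.int64(200))]
0 [(51, np.int64(255), np.int64(155), np.int64(21)), (53, np.int64(255), np.int64(144), np.int64(11)), (55, np.int64(240), np.int64(108), np.int64(0)), (57, np.int64(240), np.int64(108), np.int64(0)), (59, np.int64(134), np.int64(56), np.int64(18)), (61, np.int64(134), np.int64(56), np.int64(18)), (63, np.int64(142), np.int64(61), np.int64(15)), (65, np.int64(146), np.int64(62), np.
[... 1844 characters left out ...]
, np.int64(187), np.int64(186)), (69, np.int64(187), np.int64(186), np.int64(184)), (71, np.int64(188), np.int64(187), np.int64(186))]
0.018 [(51, np.int64(210), np.int64(207), np.int64(205)), (53, np.int64(198), np.int64(173), np.int64(170)), (55, np.int64(198), np.int64(173), np.int64(170)), (57, np.int64(178), np.int64(88), np.int64(82)), (59, np.int64(187), np.int64(179), np.int64(177)), (61, np.int64(186), np.int64(185), np.int64(183)), (63, np.int64(186), np.int64(185), np.int64(183)), (65, np.int64(187), np.int64(185), np.int64(183)), (67, np.int64(186), np.int64(185), np.int64(183)), (69, np.int64(185), np.int64(185), np.int64(183)), (71, np.int64(185), np.int64(185), np.int64(183))]
```

In the top view the red line sits 55 to 59 mm from the axis, right at the gate's edge, so the gate is at half open. The hold is steady and the reducer is in place, so I hand in.

Run:
```python
from h import *
o=get_obs();print(o['tool_pos'],o['grasp_force'],o['time_s']);print(sign_off())
```

```text
[0.40714508 0.25779387 0.10171876] 40.00308123417199 19.95
the job is handed in; nothing more can be done
None
```

The reducer is fully home and upright in the socket, the gate is held steady at half open (about 29.5 mm) with a 40 N grip, and the job was handed in at 19.95 s; no verdict came back.

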